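# Index the core turntable one hole towards the mould half

### The job

The sand core stands on a turntable whose arm is locked by a spring index pin. With the fingers of the gripper as a hook, without gripping anything, reach through the pull ring at the end of the arm, lift the pin, swing the arm exactly one hole towards the side on which the black mould half stands, and let go so that the pin drops fully home in that hole. Force nothing, do not touch the core, which must stay standing in its seat, and leave everything else on the table where it is.

Things in the scene. Friction and masses are not known exactly. Their poses are not given: they have to be found in the camera images.
- index_stand: Grey stand fixed to the table, about 250 x 250 mm, with a turntable on a post. Origin at table level on the upright axis of the turntable; x points away from the robot when the stand is not turned, z up. In front of the post (its -x side) lies the steel index plate, 72 x 250 mm, with five holes on an arc of radius 160 mm about the axis.
- index_arm (a joint): Swing of turntable and arm about the stand's upright axis, rad. 0: over the middle hole (along the stand's -x), where it starts, locked; grows as the arm's end swings to the stand's +y. Neighbouring holes at +0.349 and -0.349; stops at +-0.85. The unlocked arm resists with under 1 N at the ring and stays where it is left; the locked one has about 0.006 rad of play.
- index_pin (a joint): Lift of the spring pin with its ring, straight up, m. 0: fully home in a hole; 0.012: tip on top of the plate (there it may ride along the plate, and springs into the next hole by itself, also when up to 2 mm off its centre); top stop 0.018. The spring and weight press it down with about 5 N when home, 8 N when fully lifted.
- ring (a point): Centre of the round opening of the steel pull ring on the pin's head: opening 56 mm, bar 7 mm. About 110 mm above the table, 26 mm nearer the turntable axis than the pin. The ring leans back, top towards the turntable. Site x: axis of the opening, inward and down, 35 degrees from plumb (the way fingers enter; 50 mm free behind); y level; z in the ring's plane to its top bar. Does not tilt on the pin.
- first_hole (a point): Centre of the mouth of the middle hole of the index plate, 22 mm above the table; 10 mm through holes, 20 degrees (56 mm) apart, two on each side of it. Its axes are the stand's.
- seat (a point): Centre of the turntable's seat floor, on the swing axis, 38 mm above the table. The turntable is 120 mm wide, its rim 10 mm above the seat. Its arm, 30 mm wide, top 40 mm above the table, reaches out over the index plate; turns with the arm, x pointing from the pin to the axis.
- pin_tip (a point): Lower, round end of the 8 mm index pin, 160 mm from the swing axis; 10 mm above the table when home (12 mm deep in the hole). The pin's round housing at the arm's end is 26 mm wide, its top 74 mm above the table. Fingers that lean like the ring's axis, put through it, catch its top bar when they move straight up.
- sand_core: Sand core, bottle-shaped, 92 mm wide and 148 mm tall, 0.9 kg, standing loose in the shallow 102 mm wide seat of the turntable; origin at the centre of its underside, z up. It turns with the table.
- mould_half: Black half of a core box (mould half with a hollow core shape in one face), 63 x 147 mm, 142 mm tall, standing upright to the left or right of the stand; origin at the centre of its underside. It shows which way to swing.
- mug: White enamel mug, 84 x 112 mm, 81 mm tall, on the other side of the stand; origin at the centre of its underside.
- sanding_block: Cork sanding block, 66 x 112 x 32 mm, lying at the front left; a bystander.
- flat_brush: Flat brush with wooden handle, 61 x 229 x 18 mm, lying at the front right; a bystander.
- small_core: Small sand core, 48 mm wide, 50 mm tall, standing right of the stand; a bystander.
There are look-alikes about, which are no part of the job. Of the things that look like the sand_core, the larger one is meant.

How it is judged:
By the outcome, as a careful person would: the job done as asked, in the order asked, and still so for the second after the job is handed in, with the robot touching nothing.
It also fails if it takes over 46 s, if anything falls off the work surface, if the arm or the gripper's body presses on something with over 40 N, if the wrist force passes 120 N, or if a joint passes its speed limit or range.

### The arm

A 6-joint arm with a two-finger parallel gripper is mounted at the origin on a cart in front of the work surface, level with it; the furniture and walls round the work are solid. World frame = base frame: x ahead of the robot, y to its left, z up, the work surface at z = 0. Lengths are in m, angles in rad, forces in N, time in s.
With the tool pointing down it reaches from about 0.35 to 0.925 m from the base axis. Payload 6.4 kg.
Tool frame: the origin (TCP) lies on the centre line of the jaws, within the pads' length; the fingertips stand 8 mm ahead of it and the grasp point (between the pads) lies 11 mm behind it (manip.tcp_to_tips is the distance from the TCP to the fingertips, in m); z points along the fingers, y is the direction in which the jaws open and shut (so a half turn about z gives the same grasp; the last joint's range is limited). The gripper opens to 94 mm and grips with 3 to 60 N. Pads are 16 mm wide; open, the fingers measure 119 mm over their backs; the gripper's body (75 mm by 177 mm) begins 78 mm behind the grasp point.
Start: joints at [1.046, 0.245, 1.558, -0, 1.339, -0.174], TCP at [0.223, 0.61, 0.213] pointing down, gripper open.
Joint ranges: [-3.13, 3.13], [-1.02, 2.26], [0.13, 2.54], [-0.95, 4.09], [0.21, 2.88], [-2.74, 2.74]. Speed limits (rad/s): [2.57, 2.57, 3.14, 3.14, 3.14, 3.14].

### API

Orientations are given as a unit quaternion [x, y, z, w].
In Python, from plant import manip, viewer, models gives the robot as it stands.
- The arm moves only by the tool arm_command, never from a script. Its arguments are lists of equal length, an entry for each row: "fingers": the closure in counts, from 0 (fully open) to 255 (shut); "travel": the shift along the tool's x, y, z scaled (see below), a list of three; "turn": the turn, a rotation vector about the tool's x, y, z scaled (see below), a list of three. A call has 1 to 5 rows; each row is the pose to reach, as a shift and turn from the pose commanded when the call began, along the tool's axes at that moment; what a row does not reach only later rows make up. The controller multiplies each number of a shift by 40 cm and each number of a turn by 1.5 rad. A row lasts 1/12 s, in which the tool goes at most 41.7 mm and 7.16 degrees, less where a joint would pass 70% of its speed; a pose out of reach is approached as far as the arm can. A call with a number of a shift or a turn outside -1 to 1 is refused whole. A call with a gripper value outside its range is refused whole. The fingers move at their own pace and stop on an object; "squeeze" is the grip in N (left out, the last holds). Time passes only in rows, so rows that repeat a pose let the fingers close. It gives the time, the measured TCP pose, the force and the opening at its end, in the units of the state.
- manip.read_state(): the state, without advancing time (a new reading comes with each control period).
- viewer.camera(name): name is "scene" or "top" or "wrist"; returns a dict with "pixels" (400x640x3 uint8, blue, green, red), "depth" (400x640 float32, m along the optical axis (not along the pixel's ray), 0 where there is no reading), "fx", "fy", "cx", "cy" (pixels), "position" and "rotation" of the camera in the world. Camera axes: x right, y up, looking along -z (the intrinsics and any distortion apply to the point x, -y, -z); pixel columns grow to the right and rows downward; lengths in m; the calibration is good to about 2 mm. A picture is of the moment at which its call begins.
- manip.hand_in(): hands the job in, once; it reports no verdict.
Trained networks look in a picture, given as the dict that the camera call returned (one of the last four; its "shot" number tells which), for a name from the list of things; names that differ only in an ending like _2 or _b are one class to them, and where a whole thing is asked for, a point or a joint stands for the part that bears it (a point fixed in the world has none). Each returns a list of dicts, best first, with "score" (0 to 1); they miss things now and then, are a little off and sometimes report something else, mostly with a low value. They report only what shows in the picture. A call takes as long as a camera call. They do not tell look-alikes from the thing itself.
- models.find_in(name, picture): "point" ([x, y, z] in m, in the coordinates of the camera as it stood for that picture, good to about 4 mm: the middle of the surface that is visible of it).
The state is a dict: "time": time; "joint_pos": joint angles; "dq": joint speeds; "joint_torque": joint torques, N m; "eef_pos": TCP position; "orientation": TCP orientation; "ft_force": force on the tool from outside, world axes, zero at the start; "ft_torque": the same for the moment, N m; "finger_gap": finger opening in m.
Only numpy, scipy, OpenCV 4.12 (cv2) and the standard library are available. Lean on these libraries where they do the work, as an engineer would, in place of code of your own. Each camera call takes 0.05 s, during which the arm holds its last target.

## Working session

There is one attempt and no reset: what is moved stays moved. The work goes in short steps, Python scripts to look and compute and a tool call to move; the robot and the scene stay as the last step left them, time stands still between calls to the robot, and variables do not carry over. Pictures are saved under pics/ and viewed, and the job is handed in when it is done.

Besides the shell and the picture viewer there is one more tool, called after "Request:" as a command line: name --argument value ..., lists and objects as JSON in quotes. arm_command: Moves the arm, as the interface text tells. Its arguments: {"type":"object","properties":{"fingers":{"type":"array"},"travel":{"type":"array"},"turn":{"type":"array"},"squeeze":{"type":"number"}},"required":["fingers","travel","turn"]}

```bash
ls; mkdir -p pics; cat > h.py <<'E'
import numpy as np, cv2
from plant import manip, viewer, models
def w(c,p): return np.array(c["position"])+np.array(c["rotation"]).reshape(3,3)@np.array(p)
def pix(c,u,v,d=None):
    d=c["depth"][v,u] if d is None else d
    return w(c,[(u-c["cx"])/c["fx"]*d,-(v-c["cy"])/c["fy"]*d,-d])
def proj(c,P):
    q=np.array(c["rotation"]).reshape(3,3).T@(np.array(P)-np.array(c["position"]))
    return c["cx"]+c["fx"]*q[0]/-q[2], c["cy"]+c["fy"]*q[1]/q[2]
E
python3 - <<'E'
from h import *
s=manip.read_state(); print(s)
for n in ["scene","top"]:
    c=viewer.camera(n); cv2.imwrite(f"pics/{n}0.png",c["pixels"]); print(n,[c[k] for k in c if k not in("pixels","depth")], c.keys())
    for t in ["index_stand","index_arm","index_pin","ring","first_hole","seat","sand_core","mould_half","mug","small_core","sanding_block","flat_brush"]:
        try:
            for r in models.find_in(t,c)[:3]: 
                P=w(c,r["point"]);print(t,round(r["score"],2),P.round(3),np.round(proj(c,P)))
        except Exception as e: print(t,e)
E
```

```text
pics
{'time': 0.0, 'joint_pos': array([ 1.04591502e+00,  2.45806721e-01,  1.55903435e+00, -1.08050673e-05,
        1.33870251e+00, -1.74093440e-01]), 'dq': array([-0.00036772,  0.00142098,  0.00095037,  0.000437  ,  0.00012232,
       -0.0010295 ]), 'joint_torque': array([ 9.02754055e-04, -4.15832198e+01, -3.14607990e+01,  6.85179932e-02,
        3.31443257e-02, -1.35368200e-04]), 'eef_pos': array([0.22305173, 0.60989051, 0.21233913]), 'orientation': array([ 1.74494729e-01,  9.84657625e-01, -9.18294101e-04, -3.29075479e-04]), 'ft_force': array([ 0.74448619,  0.00199597, -0.56689175]), 'ft_torque': array([-0.04548426,  0.02402749,  0.00711987]), 'finger_gap': 0.09410364914432072}
scene [499.5575656369399, 499.5575656369399, 314.48267998420096, 197.1218258145009, array([-0.37410228, -1.08668848,  0.89778119]), array([ 0.47033888, -0.17456163, -0.31037506,  0.80745087]), 1] dict_keys(['pixels', 'depth', 'fx', 'fy', 'cx', 'cy', 'position', 'rotation', 'shot'])
index_stand cannot reshape array of size 4 into shape (3,3)
index_arm cannot reshape array of size 4 into shape (3,3)
ring cannot
[... 664 characters left out ...]
4 ,  0.73522186, -0.66884449]), 2] dict_keys(['pixels', 'depth', 'fx', 'fy', 'cx', 'cy', 'position', 'rotation', 'shot'])
index_stand cannot reshape array of size 4 into shape (3,3)
index_arm cannot reshape array of size 4 into shape (3,3)
first_hole cannot reshape array of size 4 into shape (3,3)
seat cannot reshape array of size 4 into shape (3,3)
sand_core cannot reshape array of size 4 into shape (3,3)
mould_half cannot reshape array of size 4 into shape (3,3)
mug cannot reshape array of size 4 into shape (3,3)
small_core cannot reshape array of size 4 into shape (3,3)
sanding_block cannot reshape array of size 4 into shape (3,3)
flat_brush cannot reshape array of size 4 into shape (3,3)
```

```bash
cat > h.py <<'E'
import numpy as np, cv2
from scipy.spatial.transform import Rotation as Ro
from plant import manip, viewer, models
def R(c): return Ro.from_quat(c["rotation"]).as_matrix()
def w(c,p): return np.array(c["position"])+R(c)@np.array(p)
def pix(c,u,v,d=None):
    d=c["depth"][v,u] if d is None else d
    return w(c,[(u-c["cx"])/c["fx"]*d,-(v-c["cy"])/c["fy"]*d,-d])
def cloud(c):
    v,u=np.mgrid[0:400,0:640]; d=c["depth"]
    p=np.stack([(u-c["cx"])/c["fx"]*d,-(v-c["cy"])/c["fy"]*d,-d],-1)
    q=p@R(c).T+np.array(c["position"]); q[d==0]=np.nan; return q
def proj(c,P):
    q=R(c).T@(np.array(P)-np.array(c["position"]))
    return c["cx"]+c["fx"]*q[0]/-q[2], c["cy"]+c["fy"]*q[1]/q[2]
E
python3 - <<'E'
from h import *
import pickle
for n in ["scene","top"]:
    c=viewer.camera(n); cv2.imwrite(f"pics/{n}1.png",c["pixels"]); pickle.dump(c,open(n+".pkl","wb"))
    for t in ["index_stand","index_arm","index_pin","ring","first_hole","seat","sand_core","mould_half","mug","small_core","sanding_block","flat_brush"]:
        try:
            for r in models.find_in(t,c)[:3]: 
                P=w(c,r["point"]);print(t,round(r["score"],2),P.round(3),np.round(proj(c,P)))
        except Exception as e: print(t,e)
E
```

```text
index_stand 0.9 [ 0.517 -0.066  0.019] [313. 225.]
index_stand 0.63 [ 0.63  -0.083  0.109] [342. 191.]
index_arm 0.93 [ 0.548 -0.05   0.038] [317. 214.]
index_arm 0.31 [ 0.604 -0.31   0.051] [389. 238.]
index_pin 0.51 [ 0.515 -0.034  0.104] [305. 199.]
ring 0.59 [ 0.516 -0.028  0.108] [304. 197.]
first_hole 0.81 [ 0.523 -0.062  0.022] [314. 223.]
seat 0.85 [ 0.55  -0.04   0.041] [315. 212.]
sand_core 0.76 [0.622 0.079 0.042] [308. 192.]
sand_core 0.73 [ 0.631 -0.08   0.107] [342. 191.]
mould_half 0.64 [0.596 0.285 0.085] [266. 164.]
mug 0.65 [ 0.6   -0.308  0.054] [387. 237.]
mug 0.39 [ 0.517 -0.067  0.016] [313. 226.]
small_core 0.54 [ 0.512 -0.455  0.021] [407. 283.]
sanding_block 0.88 [0.423 0.269 0.023] [230. 196.]
flat_brush 0.72 [ 0.386 -0.236  0.013] [318. 267.]
index_stand 0.83 [ 0.524 -0.036  0.021] [309. 209.]
index_arm 0.69 [ 0.566 -0.03   0.044] [306. 195.]
first_hole 0.91 [ 0.521 -0.039  0.024] [310. 209.]
first_hole 0.43 [0.606 0.297 0.142] [198. 185.]
first_hole 0.31 [ 0.52  -0.026  0.112] [305. 204.]
seat 0.89 [ 0.559 -0.034  0.045] [307. 197.]
sand_core 0.79 [ 0.631 -0.054  0.125] [311. 168.]
sand_core 0.72 [ 0.516 -0.029  0.112] [306. 205.]
sand_core 0.52 [0.626 0.091 0.054] [267. 180.]
mould_half 0.84 [0.605 0.298 0.144] [197. 185.]
mould_half 0.44 [ 0.515 -0.03   0.113] [307. 205.]
mould_half 0.27 [ 0.519 -0.44   0.026] [431. 199.]
mug 0.89 [ 0.614 -0.296  0.05 ] [385. 173.]
small_core 0.63 [ 0.522 -0.436  0.023] [430. 198.]
small_core 0.24 [0.435 0.286 0.028] [212. 244.]
sanding_block 0.63 [0.437 0.287 0.028] [211. 244.]
flat_brush 0.97 [ 0.383 -0.225  0.011] [371. 246.]
```

View pics/scene0.png

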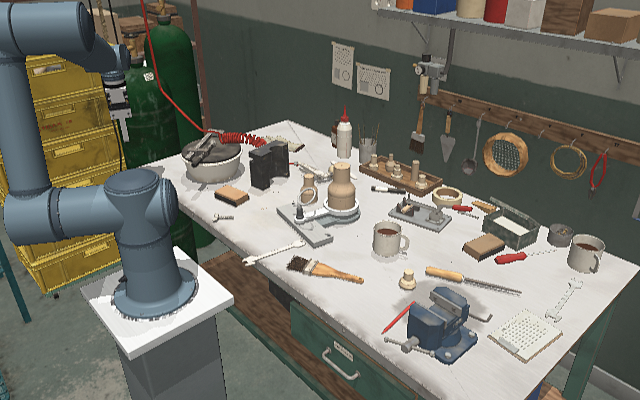

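View pics/top0.png

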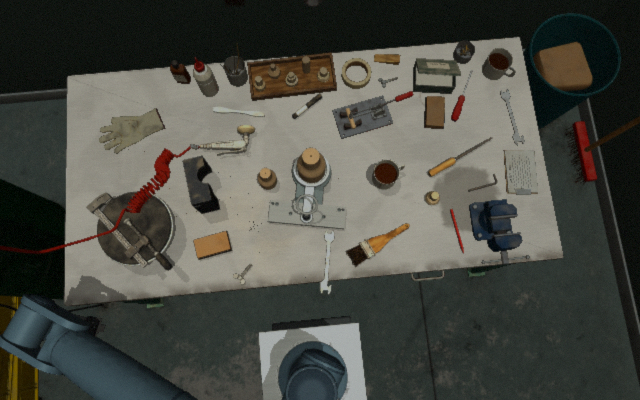

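```bash
python3 - <<'E'
from h import *
import pickle
for n,(u0,v0) in {"scene":(250,140),"top":(240,130)}.items():
    c=pickle.load(open(n+".pkl","rb"))
    im=cv2.resize(c["pixels"][v0:v0+120,u0:u0+160],None,fx=5,fy=5,interpolation=cv2.INTER_CUBIC); cv2.imwrite(f"pics/{n}z.png",im)
    q=cloud(c).reshape(-1,3)
    roi=(abs(q[:,0]-.57)<.15)&(abs(q[:,1]+.04)<.2)
    q=q[roi]
    # plate
    p=q[(abs(q[:,2]-.022)<.005)&(q[:,0]<.62)]
    r=cv2.minAreaRect(p[:,:2].astype(np.float32)); print(n,"plate",len(p),r,p[:,2].mean())
    # rim z 48
    for z,t in [(.048,.004),(.14,.01),(.11,.03),(.04,.003)]:
        s=q[abs(q[:,2]-z)<t]; print(z,len(s),s.min(0).round(3),s.max(0).round(3),s.mean(0).round(3))
E
```

```text
scene plate 823 ((0.5494940280914307, -0.027441203594207764), (0.27411380410194397, 0.1601317822933197), 79.74835205078125) 0.020331439962526742
0.048 199 [ 0.479 -0.118  0.044] [0.707 0.111 0.052] [ 0.616 -0.048  0.047]
0.14 100 [ 0.542 -0.088  0.13 ] [ 0.665 -0.029  0.15 ] [ 0.634 -0.069  0.14 ]
0.11 661 [ 0.485 -0.107  0.08 ] [0.684 0.112 0.139] [ 0.61  -0.05   0.106]
0.04 227 [ 0.476 -0.118  0.037] [0.707 0.112 0.043] [ 0.576 -0.043  0.04 ]
top plate 1228 ((0.5353269577026367, -0.02297709882259369), (0.16734610497951508, 0.26308539509773254), 0.2510443329811096) 0.021265961716584746
0.048 247 [ 0.48  -0.115  0.044] [0.693 0.121 0.052] [ 0.616 -0.013  0.047]
0.14 58 [ 0.539 -0.088  0.13 ] [ 0.652 -0.015  0.15 ] [ 0.621 -0.053  0.138]
0.11 639 [ 0.489 -0.101  0.08 ] [0.687 0.11  0.14 ] [ 0.608 -0.024  0.108]
0.04 234 [ 0.479 -0.113  0.037] [0.697 0.122 0.043] [ 0.578 -0.026  0.04 ]
```

View pics/scenez.png

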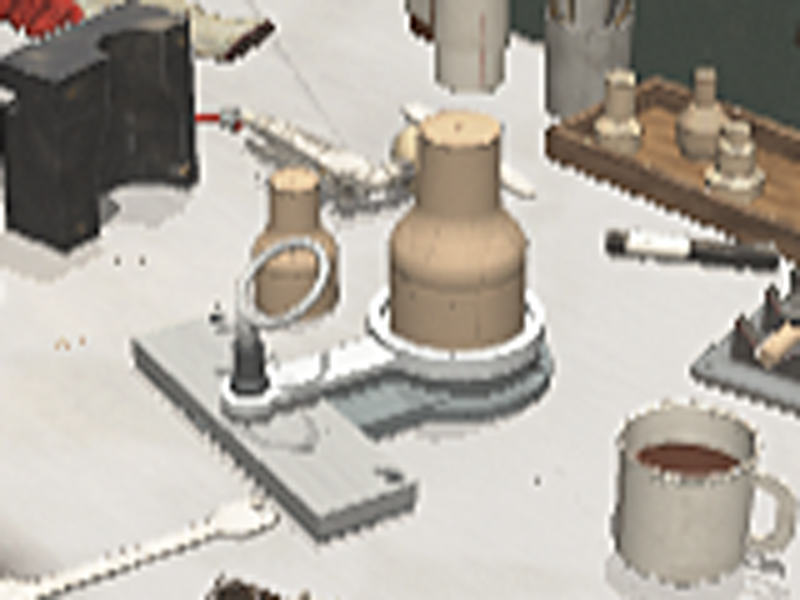

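View pics/topz.png

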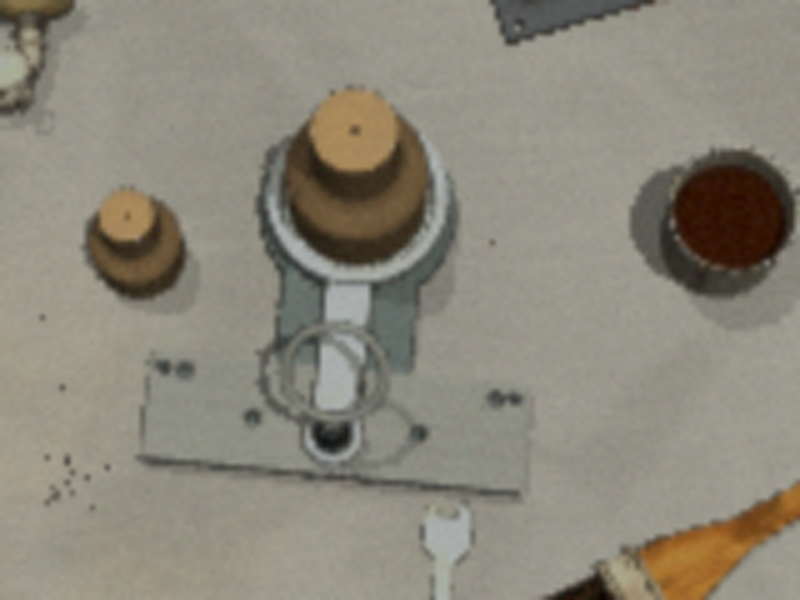

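```bash
python3 - <<'E'
from h import *
import pickle
from scipy.optimize import least_squares
def onz(c,u,v,z):
    a=pix(c,0,0,0.0); b=w(c,[(u-c["cx"])/c["fx"],-(v-c["cy"])/c["fy"],-1])-a
    return a+b*(z-a[2])/b[2]
c=pickle.load(open("top.pkl","rb"))
H={}
for k,(x,y) in {"+2":(185,369),"+1":(252,417),"-1":(418,433),"-2":(495,398)}.items():
    # zoom5: u=240+(x+.5)/5-.5
    P=onz(c,240+(x+.5)/5-.5,130+(y+.5)/5-.5,.022); H[k]=P; print(k,P.round(4))
ang={"+2":.698,"+1":.349,"-1":-.349,"-2":-.698}
def f(p):
    r=[]
    for k,a in ang.items():
        l=np.array([-.16*np.cos(a),.16*np.sin(a)]); C,S=np.cos(p[2]),np.sin(p[2])
        r+=list(p[:2]+[C*l[0]-S*l[1],S*l[0]+C*l[1]]-H[k][:2])
    return r
s=least_squares(f,[.64,-.04,0]); print(s.x,np.array(s.fun).reshape(-1,2).round(4))
x,y,t=s.x
print("ring",x-.134*np.cos(t),y-.134*np.sin(t)); print("pin",x-.16*np.cos(t),y-.16*np.sin(t))
for n in ["scene","top"]:
    c=pickle.load(open(n+".pkl","rb"));q=cloud(c).reshape(-1,3)
    m=(q[:,2]>.08)&(q[:,2]<.145)&(abs(q[:,0]-.515)<.05)&(abs(q[:,1]+.04)<.06)
    p=q[m]; print(n,len(p)); 
    im=c["pixels"].copy()
    P=[x-.134*np.cos(t),y-.134*np.sin(t),.110]
    for Q in [P,[x,y,.148],[x-.16*np.cos(t),y-.16*np.sin(t),.074]]: print(np.round(proj(c,Q),1))
    # ring model: centre P, plane axes: y level, z up-ish tilted toward turntable
    ex=np.array([np.cos(t),np.sin(t),0]);ey=np.array([-np.sin(t),np.cos(t),0]);ez=np.array([0,0,1])
    # axis inward & down 35 from plumb: ax=sin35 ex - cos35 ez ; z = cos35*ex+sin35*ez
    s5,c5=np.sin(np.radians(35)),np.cos(np.radians(35)); rz=c5*ex+s5*ez
    big=cv2.resize(c["pixels"],None,fx=5,fy=5,interpolation=cv2.INTER_CUBIC)
    for a in np.linspace(0,2*np.pi,60):
        for rr in (.028,.035):
            u,v=proj(c,np.array(P)+rr*(np.cos(a)*ey+np.sin(a)*rz)); cv2.circle(big,(int(u*5+2),int(v*5+2)),1,(0,0,255),-1)
    u,v=map(int,proj(c,P)); cv2.imwrite(f"pics/{n}r.png",big[v*5-250:v*5+250,u*5-300:u*5+300])
    if len(p): 
        o=p-np.array(P); print(np.median(o@np.cross(rz,ey)),(o@ey).min(),(o@ey).max(),(o@rz).min(),(o@rz).max())
E
```

```text
+2 [0.551 0.068 0.022]
+1 [0.5148 0.0268 0.022 ]
-1 [ 0.4939 -0.0804  0.022 ]
-2 [ 0.5125 -0.1329  0.022 ]
[ 0.65205791 -0.05545954 -0.19053457] [[ 0.0001  0.0007]
 [-0.     -0.0001]
 [ 0.0001 -0.0003]
 [-0.0002 -0.0003]]
ring 0.5204828892431707 -0.030082105207468516
pin 0.4949534076939588 -0.025158125939798187
scene 122
[305.9 196.1]
[341.2 175.3]
[299. 208.]
0.0009806245969791326 -0.039096420968382346 0.034479955511597805 -0.042532693188464546 0.03267662495166975
top 141
[306.6 204. ]
[310.7 159.2]
[306.  214.4]
0.0008840824186982333 -0.0331173510567997 0.0336024760276491 -0.04378742708151049 0.03583876657078857
```

View pics/scener.png

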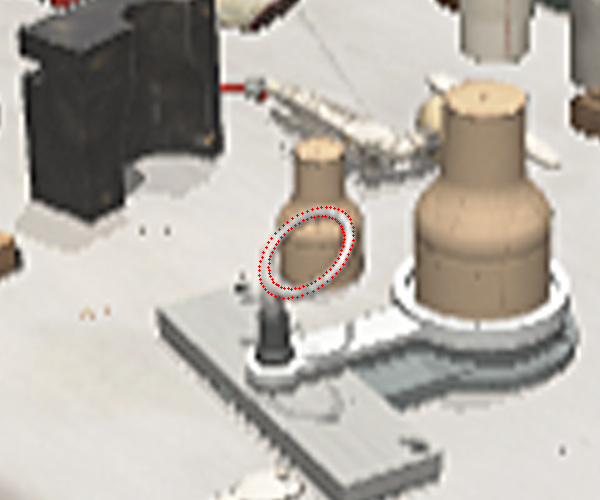

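View pics/topr.png

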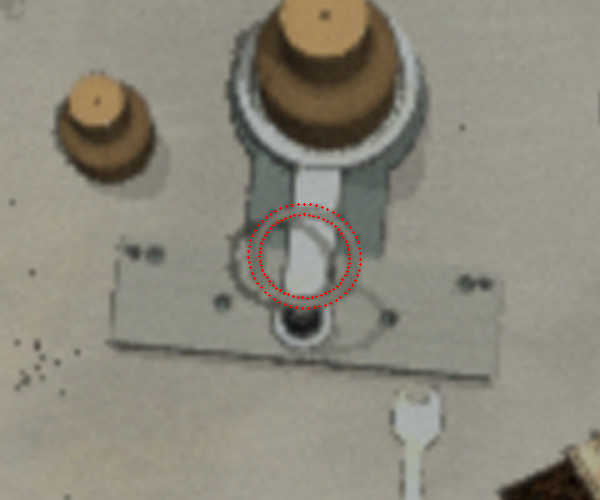

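```bash
cat >> h.py <<'E'
AX=np.array([0.6521,-0.0555]); YAW=-0.1905
S5,C5=np.sin(np.radians(35)),np.cos(np.radians(35))
def frame(th=0):
    t=YAW-th; ex=np.array([np.cos(t),np.sin(t),0]);ey=np.array([-np.sin(t),np.cos(t),0]);ez=np.array([0,0,1.])
    ax=S5*ex-C5*ez; rz=C5*ex+S5*ez
    P=np.array([*AX,.110])-.134*ex
    return P,ax,ey,rz,np.column_stack([-rz,ey,ax])
def target(th=0,beyond=0.,up=0.,lift=0.,side=0.):
    """TCP pose: tips 'beyond' past ring plane, offset 'up' along rz, 'lift' vertical"""
    P,ax,ey,rz,Rt=frame(th)
    return P+ax*(beyond-manip.tcp_to_tips)+rz*up+np.array([0,0,lift])+ey*side,Rt
def delta(p,Rt,s=None):
    s=s or manip.read_state(); R0=Ro.from_quat(s["orientation"]).as_matrix()
    d=R0.T@(np.array(p)-s["eef_pos"]); r=Ro.from_matrix(R0.T@Rt).as_rotvec()
    print("t",round(s["time"],2),"pos",s["eef_pos"].round(4),"F",s["ft_force"].round(1),"gap",round(s["finger_gap"],4))
    print("dist mm",round(np.linalg.norm(d)*1e3,1),"deg",round(np.degrees(np.linalg.norm(r)),1),"travel",(d/.4).round(4),"turn",(r/1.5).round(4))
E
python3 - <<'E'
from h import *
import pickle
print(manip.tcp_to_tips)
c=pickle.load(open("top.pkl","rb"));q=cloud(c).reshape(-1,3)
m=(q[:,1]>-.1)&(q[:,1]<.75)&(q[:,0]>.15)&(q[:,0]<.85)
q=q[m]
for y in np.arange(-.1,.75,.1): print(round(y,1),[round(float(q[(abs(q[:,1]-y-.05)<.05)&(abs(q[:,0]-x-.05)<.05)][:,2].max(initial=-1)),2) for x in np.arange(.15,.85,.1)])
_,Rt=frame()
print(target(0,-.06,.008))
delta([.3,.25,.30],Rt)
E
```

```text
0.008
-0.1 [0.01, 0.01, 0.02, 0.14, 0.19, 0.19, 0.02]
0.0 [-0.69, 0.01, 0.01, 0.11, 0.1, 0.1, 0.01]
0.1 [-0.68, 0.02, 0.02, 0.02, 0.1, 0.1, 0.06]
0.2 [-0.78, 0.02, 0.04, 0.14, 0.15, 0.15, 0.04]
0.3 [0.57, 0.01, 0.14, 0.14, 0.15, 0.15, 0.04]
0.4 [0.59, 0.01, 0.14, 0.16, 0.16, 0.14, 0.05]
0.5 [0.57, 0.54, 0.24, 0.25, 0.16, 0.01, 0.02]
0.6 [0.54, 0.53, 0.49, 0.24, 0.14, 0.01, 0.03]
0.7 [-0.78, 0.01, 0.01, 0.01, 0.01, 0.01, 0.01]Traceback (most recent call last):
  File "<stdin>", line 8, in <module>
ValueError: too many values to unpack (expected 2)
```

```bash
python3 - <<'E'
from h import *
Rt=frame()[4]
p,_=target(0,-.06,.008); print(p)
delta([.33,.25,.30],Rt)
E
```

```text
[ 0.48866115 -0.02398272  0.17029095]
t 2.6 pos [0.2234 0.6104 0.2135] F [ 0.2  0.1 -0.8] gap 0.0941
dist mm 385.7 deg 36.1 travel [-0.56   -0.7545 -0.2163] turn [-0.0326 -0.4064 -0.1035]
```

Request:
arm_command --fingers '[255,255,255,255,255]' --travel '[[0,0,-0.1],[0,0,-0.2],[-0.08,-0.1,-0.22],[-0.15,-0.19,-0.22],[-0.22,-0.28,-0.22]]' --turn '[[0,0,0],[0,0,0],[0,-0.06,0],[0,-0.12,0],[0,-0.18,0]]' --squeeze 10

```text
time: 3.02
eef_pos: [0.2632, 0.4915, 0.3036]
orientation: [0.173, 0.975, -0.022, 0.135]
ft_force: [0.6, -0.8, -0.3]
finger_gap: 0.0643
```

```bash
python3 - <<'E'
from h import *
Rt=frame()[4]
delta([.36,.2,.30],Rt)
E
```

```text
t 3.02 pos [0.2632 0.4915 0.3036] F [ 0.6 -0.8 -0.3] gap 0.0643
dist mm 307.2 deg 21.3 travel [-0.4576 -0.6015  0.1363] turn [-0.0437 -0.2231 -0.0977]
```

Request:
arm_command --fingers '[255,255,255,255,255]' --travel '[[-0.46,-0.6,0.136],[-0.46,-0.6,0.136],[-0.46,-0.6,0.136],[-0.46,-0.6,0.136],[-0.46,-0.6,0.136]]' --turn '[[-0.044,-0.223,-0.098],[-0.044,-0.223,-0.098],[-0.044,-0.223,-0.098],[-0.044,-0.223,-0.098],[-0.044,-0.223,-0.098]]'

```text
time: 3.43
eef_pos: [0.327, 0.2934, 0.2977]
orientation: [0.088, 0.951, -0.03, 0.296]
ft_force: [0.8, -0.2, 1.2]
finger_gap: 0.0305
```

```bash
python3 - <<'E'
from h import *
Rt=frame()[4]
delta(target(0,-.09,.008)[0]+[0,0,.03],Rt)
E
```

```text
t 3.43 pos [0.327  0.2934 0.2977] F [ 0.8 -0.2  1.2] gap 0.0305
dist mm 353.5 deg 0.5 travel [-0.3072 -0.7038  0.4372] turn [-0.0006 -0.004   0.0037]
```

Request:
arm_command --fingers '[255,255,255,255,255]' --travel '[[-0.307,-0.704,0.437],[-0.307,-0.704,0.437],[-0.307,-0.704,0.437],[-0.307,-0.704,0.437],[-0.307,-0.704,0.437]]' --turn '[[0,-0.004,0.004],[0,-0.004,0.004],[0,-0.004,0.004],[0,-0.004,0.004],[0,-0.004,0.004]]'

```text
time: 3.85
eef_pos: [0.4131, 0.1076, 0.2563]
orientation: [0.093, 0.949, -0.029, 0.301]
ft_force: [0.1, 0.0, -0.1]
finger_gap: 0.0005
```

```bash
python3 - <<'E'
from h import *
Rt=frame()[4]
delta(target(0,-.09,.008)[0]+[0,0,.03],Rt)
E
```

```text
t 3.85 pos [0.4131 0.1076 0.2563] F [ 0.1  0.  -0.1] gap 0.0005
dist mm 144.5 deg 0.3 travel [-0.1232 -0.2865  0.1824] turn [-0.0007  0.0021 -0.0029]
```

Request:
arm_command --fingers '[255,255,255,255,255]' --travel '[[-0.123,-0.286,0.182],[-0.123,-0.286,0.182],[-0.123,-0.286,0.182],[-0.123,-0.286,0.182],[-0.123,-0.286,0.182]]' --turn '[[0,0,0],[0,0,0],[0,0,0],[0,0,0],[0,0,0]]'

```text
time: 4.27
eef_pos: [0.4712, -0.0228, 0.2234]
orientation: [0.096, 0.949, -0.03, 0.298]
ft_force: [-0.2, 1.4, 0.3]
finger_gap: 0.0006
```

```bash
python3 - <<'E'
from h import *
import pickle
Rt=frame()[4]
delta(target(0,-.04,.008)[0],Rt)
for n in ["scene","wrist"]:
    c=viewer.camera(n); cv2.imwrite(f"pics/{n}2.png",c["pixels"]); pickle.dump(c,open(n+"2.pkl","wb"))
    for r in models.find_in("ring",c)[:2]+models.find_in("index_pin",c)[:2]: print(n,r["score"],w(c,r["point"]).round(4))
    if n=="scene": cv2.imwrite("pics/scene2z.png",cv2.resize(c["pixels"][140:260,220:380],None,fx=5,fy=5,interpolation=cv2.INTER_CUBIC))
E
```

```text
t 4.27 pos [ 0.4712 -0.0228  0.2234] F [-0.2  1.4  0.3] gap 0.0006
dist mm 75.3 deg 0.7 travel [0.0403 0.006  0.1837] turn [-0.004  -0.0012 -0.0068]
scene 0.49 [ 0.5124 -0.0299  0.103 ]
scene 0.47 [ 0.5121 -0.0298  0.1088]
wrist 0.96 [ 0.5135 -0.0274  0.106 ]
wrist 0.67 [ 0.5103 -0.0307  0.1085]
wrist 0.62 [ 0.3951 -0.2507  0.0098]
```

View pics/wrist2.png

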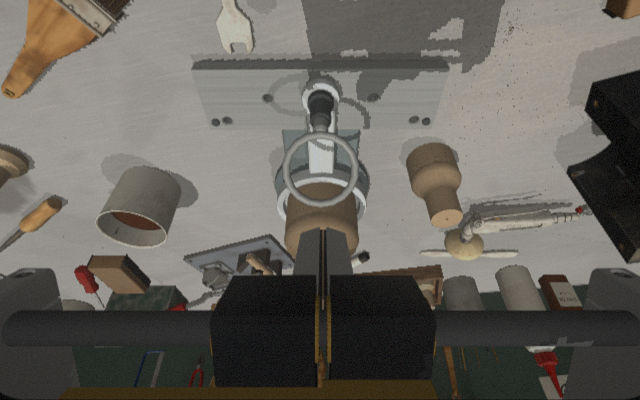

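View pics/scene2z.png

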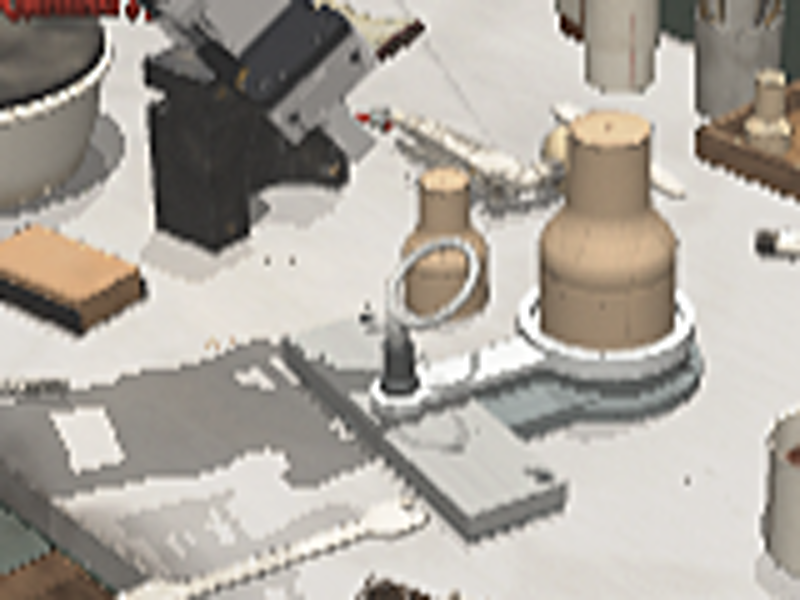

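```bash
cat >> h.py <<'E'
def ov(c,th,fn,lift=0,sc=2,w2=200,h2=140):
    P,ax,ey,rz,Rt=frame(th); P=P+[0,0,lift]
    big=cv2.resize(c["pixels"],None,fx=sc,fy=sc,interpolation=cv2.INTER_CUBIC)
    for a in np.linspace(0,2*np.pi,60):
        for rr in (.028,.035):
            u,v=proj(c,P+rr*(np.cos(a)*ey+np.sin(a)*rz)); cv2.circle(big,(int((u+.5)*sc),int((v+.5)*sc)),1,(0,0,255),-1)
    u,v=map(int,proj(c,P)); a=max(0,(v-h2)*sc); b=max(0,(u-w2)*sc)
    cv2.imwrite(fn,big[a:(v+h2)*sc,b:(u+w2)*sc])
E
python3 - <<'E'
from h import *
import pickle
c=pickle.load(open("wrist2.pkl","rb")); ov(c,0,"pics/w2o.png")
E
```

```text
(no output)
```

View pics/w2o.png

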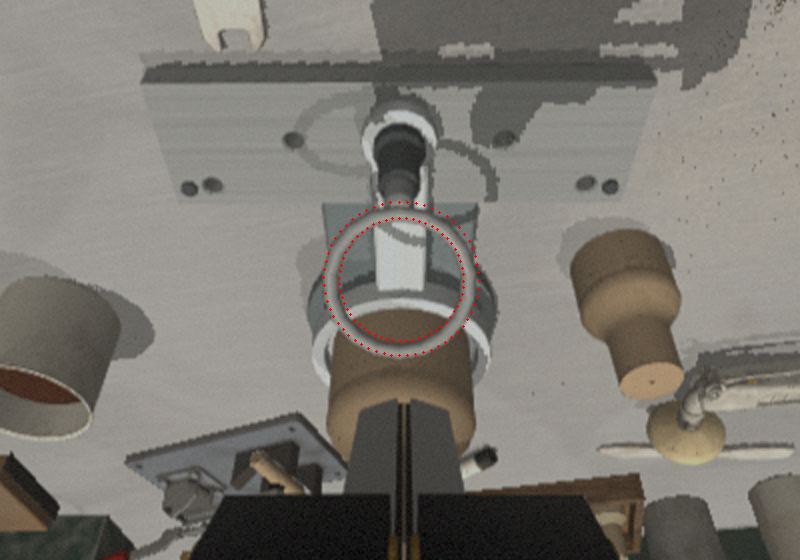

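```bash
python3 - <<'E'
from h import *
p,Rt=target(0,-.02,.006)
delta(p,Rt)
E
```

```text
t 4.57 pos [ 0.4711 -0.0176  0.2249] F [-0.   0.4  0.3] gap 0.0005
dist mm 97.1 deg 0.2 travel [ 0.0457 -0.0074  0.2382] turn [-0.0004  0.0008 -0.0016]
```

Request:
arm_command --fingers '[255,255,255,255,255]' --travel '[[0.046,-0.007,0.08],[0.046,-0.007,0.16],[0.046,-0.007,0.238],[0.046,-0.007,0.238],[0.046,-0.007,0.238]]' --turn '[[0,0,-0.002],[0,0,-0.002],[0,0,-0.002],[0,0,-0.002],[0,0,-0.002]]'

```text
time: 4.98
eef_pos: [0.5083, -0.0278, 0.1335]
orientation: [0.091, 0.95, -0.028, 0.297]
ft_force: [-0.3, 0.8, 0.2]
finger_gap: 0.0007
```

```bash
python3 - <<'E'
from h import *
p,Rt=target(0,.032,.006)
c=viewer.camera("wrist"); ov(c,0,"pics/w3o.png")
delta(p,Rt)
E
```

```text
t 5.03 pos [ 0.5094 -0.0283  0.1362] F [-0.   0.7 -0.6] gap 0.0006
dist mm 51.9 deg 0.0 travel [-0.0006  0.0008  0.1298] turn [-0.0005 -0.0001  0.    ]
```

View pics/w3o.png

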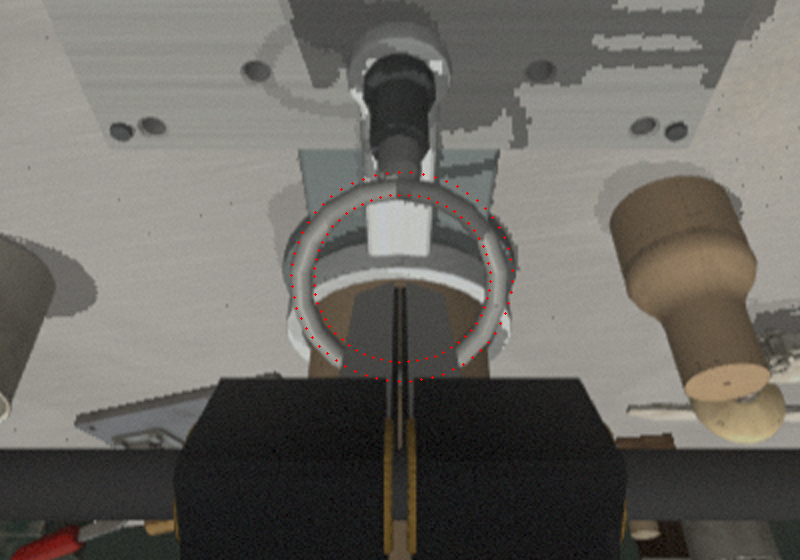

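```bash
python3 - <<'E'
from h import *
c=viewer.camera("wrist"); s=manip.read_state(); R0=Ro.from_quat(s["orientation"]).as_matrix()
q=(cloud(c).reshape(-1,3)-s["eef_pos"])@R0
m=(abs(q[:,0])<.05)&(abs(q[:,1])<.08)&(q[:,2]>-.12)&(q[:,2]<.012); q=q[m]
for z in np.arange(-.12,.012,.008):
    k=q[(q[:,2]>=z)&(q[:,2]<z+.008)]
    if len(k): print(round(z,3),len(k),k[:,:2].min(0).round(3),k[:,:2].max(0).round(3))
E
```

```text
-0.12 18359 [ 0.017 -0.054] [0.036 0.023]
-0.112 20422 [ 0.006 -0.075] [0.036 0.074]
-0.104 11218 [-0.002 -0.08 ] [0.036 0.079]
-0.096 4659 [-0.009 -0.08 ] [0.036 0.08 ]
-0.088 40 [-0.009 -0.002] [-0.001  0.001]
-0.072 4 [ 0.011 -0.003] [0.012 0.002]
-0.064 174 [ 0.003 -0.003] [0.012 0.002]
-0.056 179 [ 0.009 -0.012] [0.012 0.012]
-0.048 515 [ 0.009 -0.013] [0.012 0.012]
-0.04 421 [ 0.009 -0.013] [0.012 0.012]
-0.032 434 [-0.006 -0.013] [0.012 0.012]
-0.024 324 [ 0.009 -0.013] [0.012 0.012]
-0.016 285 [ 0.009 -0.013] [0.012 0.012]
-0.008 238 [ 0.009 -0.013] [0.012 0.012]
0.0 133 [ 0.009 -0.011] [0.012 0.01 ]
0.008 7 [ 0.01  -0.002] [0.011 0.002]
```

Request:
arm_command --fingers '[255,255,255,255,255]' --travel '[[0,0,0.04],[0,0,0.08],[0,0,0.12],[0,0,0.13],[0,0,0.13]]' --turn '[[0,0,0],[0,0,0],[0,0,0],[0,0,0],[0,0,0]]'

```text
time: 5.5
eef_pos: [0.5393, -0.035, 0.0952]
orientation: [0.091, 0.949, -0.03, 0.301]
ft_force: [-0.5, 0.3, -0.0]
finger_gap: 0.0006
```

```bash
python3 - <<'E'
from h import *
c=viewer.camera("wrist"); ov(c,0,"pics/w4o.png")
c=viewer.camera("scene"); ov(c,0,"pics/s4o.png",sc=5,w2=80,h2=50)
p,Rt=target(0,.032,.006)
delta(p,Rt)
p,Rt=target(0,.032,.015)
delta(p,Rt)
E
```

```text
t 5.6 pos [ 0.5393 -0.0351  0.0955] F [ 0.8 -0.1 -0.1] gap 0.0006
dist mm 2.3 deg 0.2 travel [0.0039 0.0032 0.0025] turn [-0.0014  0.0024 -0.0006]
t 5.6 pos [ 0.5393 -0.0351  0.0955] F [ 0.8 -0.1 -0.1] gap 0.0006
dist mm 7.6 deg 0.2 travel [-0.0186  0.0032  0.0026] turn [-0.0014  0.0024 -0.0006]
```

View pics/w4o.png

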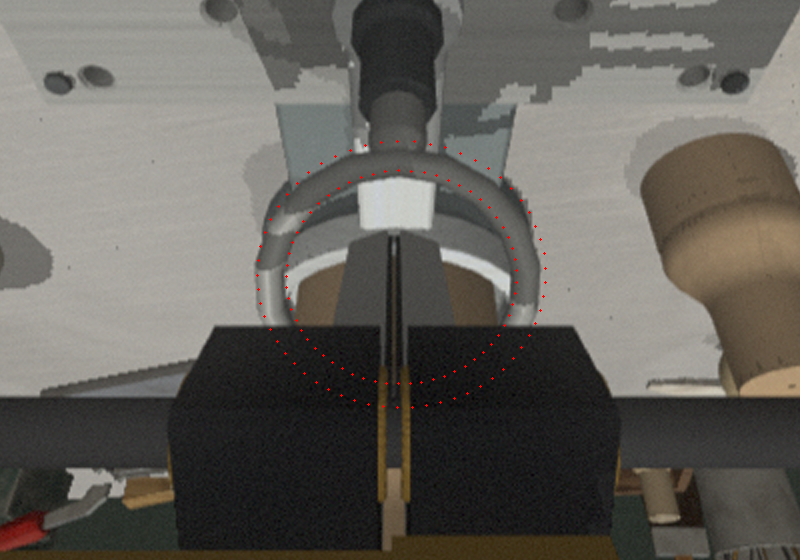

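View pics/s4o.png

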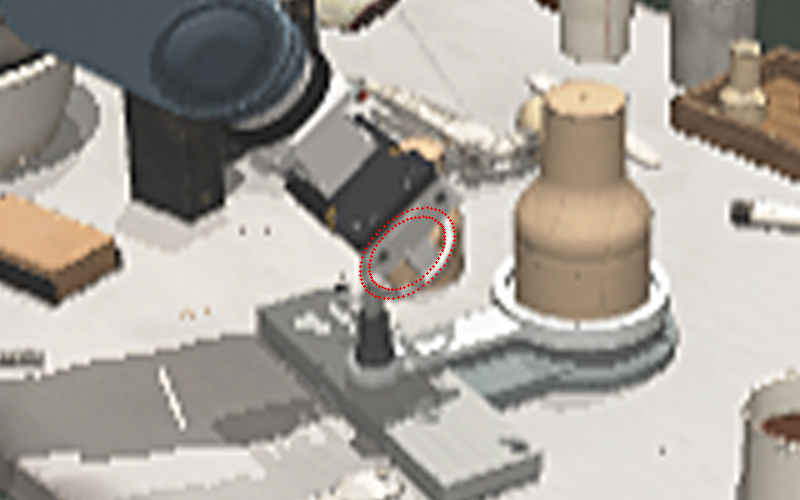

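Request:
arm_command --fingers '[255,255,255,255]' --travel '[[-0.008,0.003,0.002],[-0.018,0.003,0.002],[-0.018,0.003,0.002],[-0.018,0.003,0.002]]' --turn '[[0,0,0],[0,0.002,0],[0,0.002,0],[0,0.002,0]]'

```text
time: 5.93
eef_pos: [0.5457, -0.0353, 0.0977]
orientation: [0.092, 0.949, -0.029, 0.299]
ft_force: [0.0, -0.0, -0.1]
finger_gap: 0.0007
```

```bash
python3 - <<'E'
from h import *
p,Rt=target(0,.032,.015)
delta(p,Rt)
E
```

```text
t 5.93 pos [ 0.5457 -0.0353  0.0977] F [ 0.  -0.  -0.1] gap 0.0007
dist mm 1.3 deg 0.2 travel [-0.0024  0.0007 -0.002 ] turn [-0.0014 -0.0008 -0.0009]
```

Request:
arm_command --fingers '[255,255,255,255]' --travel '[[-0.003,0.001,-0.004],[-0.006,0.001,-0.008],[-0.009,0.001,-0.012],[-0.009,0.001,-0.012]]' --turn '[[0,0,0],[0,0,0],[0,0,0],[0,0,0]]'

```text
time: 6.27
eef_pos: [0.5454, -0.0347, 0.103]
orientation: [0.092, 0.95, -0.029, 0.298]
ft_force: [-0.1, 0.1, -0.6]
finger_gap: 0.0005
```

```bash
python3 - <<'E'
from h import *
p,Rt=target(0,.032,.015)
delta(p,Rt)
E
```

```text
t 6.27 pos [ 0.5454 -0.0347  0.103 ] F [-0.1  0.1 -0.6] gap 0.0005
dist mm 4.1 deg 0.2 travel [ 0.0042 -0.0005  0.0094] turn [-0.0013 -0.0019 -0.0009]
```

Request:
arm_command --fingers '[255,255,255,255]' --travel '[[-0.003,0,-0.004],[-0.006,0,-0.008],[-0.009,0,-0.012],[-0.009,0,-0.012]]' --turn '[[0,0,0],[0,0,0],[0,0,0],[0,0,0]]'

```text
time: 6.6
eef_pos: [0.5442, -0.0343, 0.1074]
orientation: [0.092, 0.95, -0.029, 0.296]
ft_force: [-2.8, 0.9, -4.7]
finger_gap: 0.0006
```

```bash
python3 - <<'E'
from h import *
p,Rt=target(0,.032,.015)
delta(p,Rt)
E
```

```text
t 6.6 pos [ 0.5442 -0.0343  0.1074] F [-2.8  0.9 -4.7] gap 0.0006
dist mm 8.7 deg 0.4 travel [ 0.008  -0.0009  0.0201] turn [-0.001  -0.0044 -0.001 ]
```

Request:
arm_command --fingers '[255,255,255,255,255]' --travel '[[-0.006,0,-0.008],[-0.012,0,-0.016],[-0.018,0,-0.024],[-0.021,0,-0.03],[-0.021,0,-0.03]]' --turn '[[0,0,0],[0,0,0],[0,0,0],[0,0,0],[0,0,0]]'

```text
time: 7.02
eef_pos: [0.5441, -0.0342, 0.1221]
orientation: [0.092, 0.95, -0.029, 0.296]
ft_force: [-5.8, 0.7, -7.8]
finger_gap: 0.0005
```

```bash
python3 - <<'E'
from h import *
p,Rt=target(0,.032,.015)
delta(p,Rt)
c=viewer.camera("wrist"); ov(c,0,"pics/w5o.png",lift=.015)
c=viewer.camera("scene"); ov(c,0,"pics/s5o.png",lift=.015,sc=6,w2=60,h2=50)
E
```

```text
t 7.02 pos [ 0.5441 -0.0342  0.1221] F [-5.8  0.7 -7.8] gap 0.0005
dist mm 23.3 deg 0.4 travel [ 0.0285 -0.0012  0.0507] turn [-0.0009 -0.0048 -0.0009]
```

View pics/w5o.png

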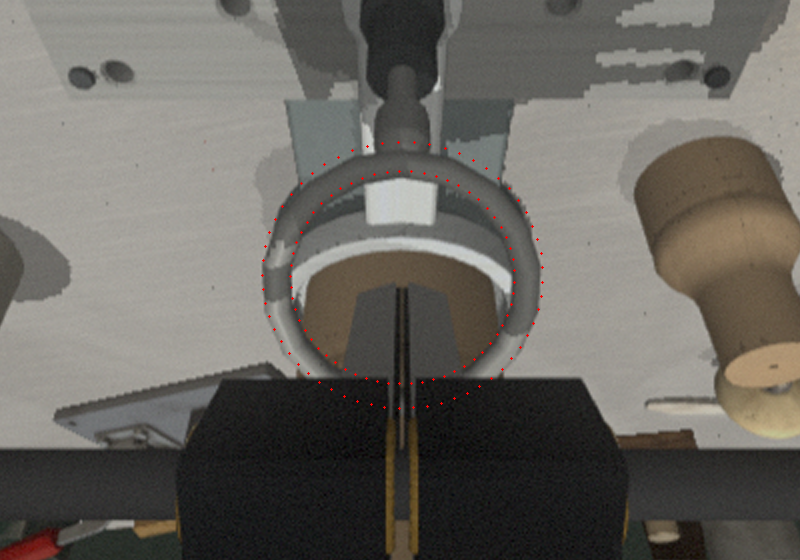

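View pics/s5o.png

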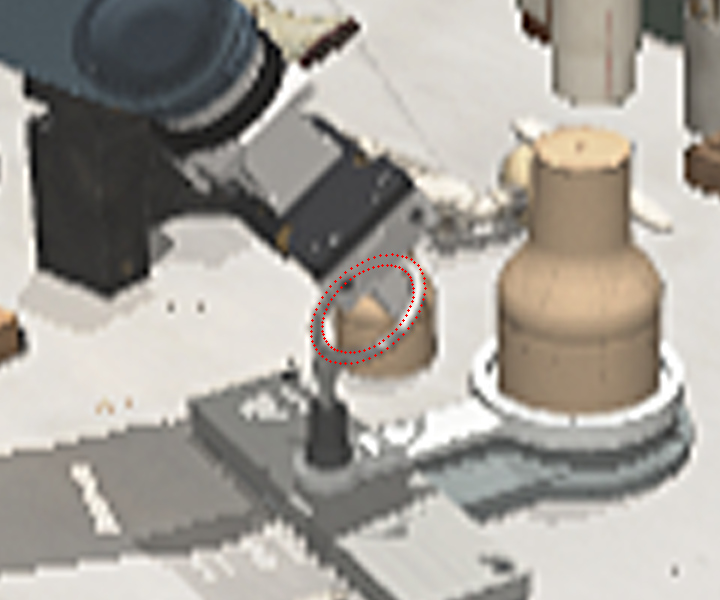

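```bash
cat >> h.py <<'E'
def swing(ths):
    s=manip.read_state(); R0=Ro.from_quat(s["orientation"]).as_matrix(); A=np.array([*AX,0])
    for th in ths:
        Rz=Ro.from_rotvec([0,0,-th]).as_matrix()
        d=A+Rz@(s["eef_pos"]-A)-s["eef_pos"]; r=R0.T@np.array([0,0,-th])
        print(th,"travel",(R0.T@d/.4).round(4).tolist(),"turn",(r/1.5).round(4).tolist())
def heading():
    s=manip.read_state(); R0=Ro.from_quat(s["orientation"]).as_matrix(); d=s["eef_pos"][:2]-AX
    print("pos th",round(-(np.arctan2(-d[1],-d[0])-YAW),4),"r",round(np.hypot(*d),4),"ori th",round(YAW-np.arctan2(R0[1,2],R0[0,2]),4),"lean",np.degrees(np.arccos(-R0[2,2])).round(2),"z",s["eef_pos"][2].round(4),"F",s["ft_force"].round(1),"t",s["time"])
E
python3 - <<'E'
from h import *
heading(); swing([.035,.07,.105,.14,.175])
E
```

```text
pos th 0.0046 r 0.1101 ori th 0.0024 lean 34.59 z 0.1218 F [-5.4 -0.  -6.9] t 7.1167
0.035 travel [-0.0002, 0.0096, 0.0001] turn [0.0132, 0.0, 0.0192]
0.07 travel [-0.0006, 0.0192, 0.0004] turn [0.0265, 0.0, 0.0384]
0.105 travel [-0.0013, 0.0288, 0.0009] turn [0.0397, 0.0, 0.0576]
0.14 travel [-0.0023, 0.0384, 0.0016] turn [0.053, 0.0, 0.0768]
0.175 travel [-0.0036, 0.0479, 0.0024] turn [0.0662, 0.0, 0.096]
```

Request:
arm_command --fingers '[255,255,255,255,255]' --travel '[[0,0.0096,0],[-0.0006,0.0192,0.0004],[-0.0013,0.0288,0.0009],[-0.0023,0.0384,0.0016],[-0.0036,0.048,0.0024]]' --turn '[[0.013,0,0.019],[0.0265,0,0.0384],[0.04,0,0.0576],[0.053,0,0.077],[0.066,0,0.096]]'

```text
time: 7.53
eef_pos: [0.5495, -0.0157, 0.1218]
orientation: [0.176, 0.938, -0.055, 0.292]
ft_force: [-5.8, 1.0, -7.8]
finger_gap: 0.0005
```

```bash
python3 - <<'E'
from h import *
c=viewer.camera("wrist"); cv2.imwrite("pics/w6.png",c["pixels"])
c=viewer.camera("scene"); ov(c,.175,"pics/s6o.png",lift=.015,sc=6,w2=60,h2=50)
heading(); swing([.035,.07,.105,.14,.175])
E
```

```text
pos th 0.1868 r 0.11 ori th 0.1766 lean 34.61 z 0.1218 F [-4.   2.5 -8. ] t 7.6333
0.035 travel [-0.0002, 0.0096, 0.0002] turn [0.0133, -0.0, 0.0192]
0.07 travel [-0.0007, 0.0192, 0.0005] turn [0.0265, -0.0, 0.0384]
0.105 travel [-0.0015, 0.0288, 0.001] turn [0.0398, -0.0, 0.0576]
0.14 travel [-0.0025, 0.0384, 0.0018] turn [0.053, -0.0, 0.0768]
0.175 travel [-0.0038, 0.0479, 0.0027] turn [0.0663, -0.0, 0.096]
```

View pics/w6.png

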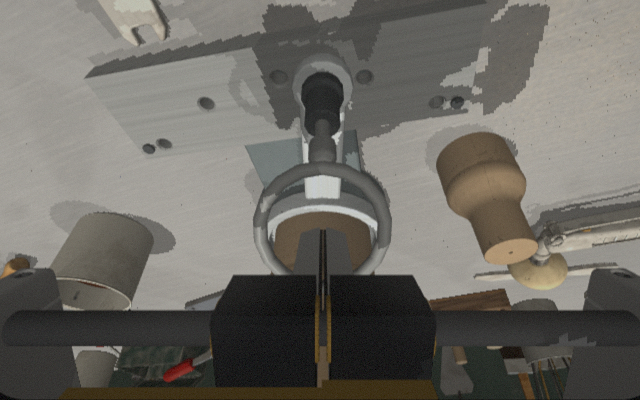

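View pics/s6o.png

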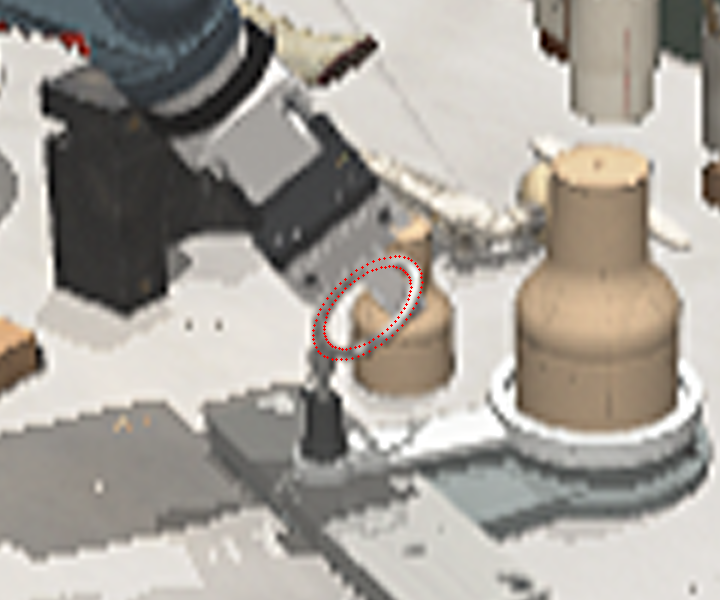

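Request:
arm_command --fingers '[255,255,255,255,255]' --travel '[[0,0.0096,0],[-0.0007,0.0192,0.0005],[-0.0015,0.0288,0.001],[-0.0025,0.0384,0.0018],[-0.0036,0.0455,0.0025]]' --turn '[[0.013,0,0.019],[0.0265,0,0.0384],[0.04,0,0.0576],[0.053,0,0.077],[0.065,0,0.094]]'

```text
time: 8.05
eef_pos: [0.5578, 0.001, 0.1217]
orientation: [0.256, 0.92, -0.079, 0.287]
ft_force: [-6.9, 2.8, -7.6]
finger_gap: 0.0008
```

```bash
python3 - <<'E'
from h import *
import pickle
c=viewer.camera("wrist"); cv2.imwrite("pics/w7.png",c["pixels"]); ov(c,.349,"pics/w7o.png",lift=.015); pickle.dump(c,open("w7.pkl","wb"))
c=viewer.camera("top"); ov(c,.349,"pics/t7o.png",lift=.015,sc=6,w2=60,h2=50);pickle.dump(c,open("t7.pkl","wb"))
c=viewer.camera("scene"); ov(c,.349,"pics/s7o.png",lift=.015,sc=6,w2=60,h2=50);pickle.dump(c,open("s7.pkl","wb"))
heading()
E
```

```text
pos th 0.3542 r 0.1099 ori th 0.3462 lean 34.62 z 0.1218 F [-4.4  4.  -7.8] t 8.2
```

View pics/w7o.png

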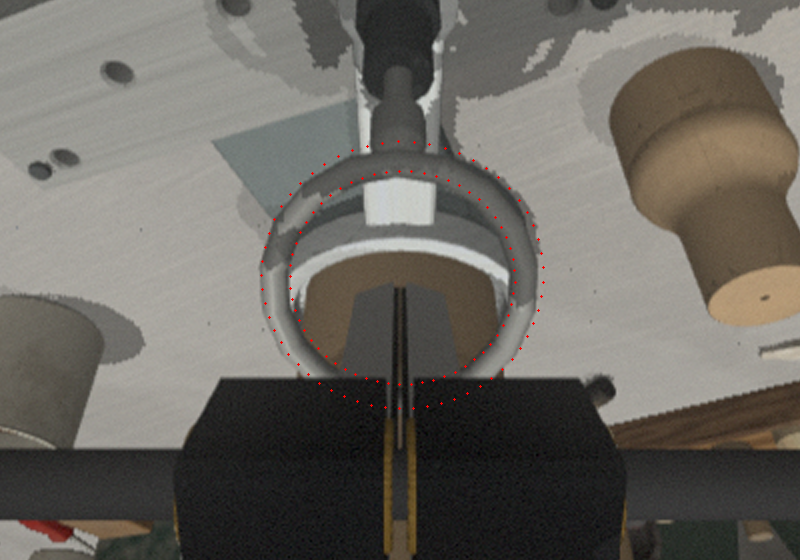

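View pics/t7o.png

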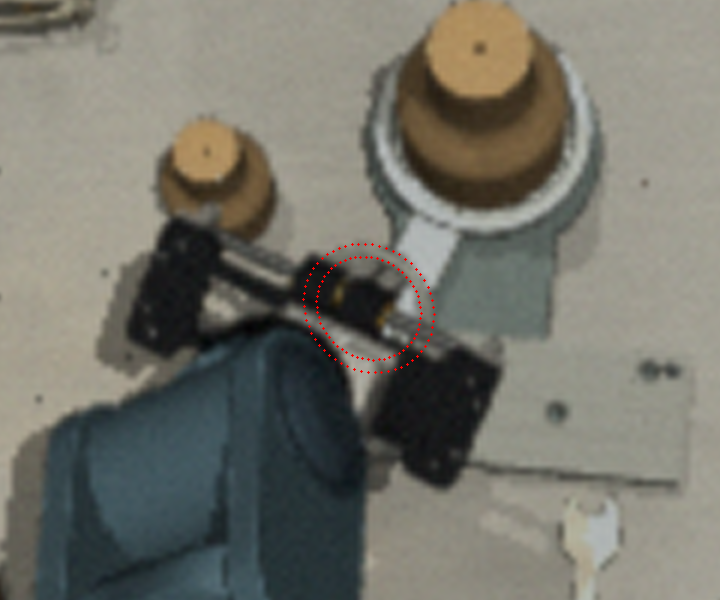

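View pics/s7o.png

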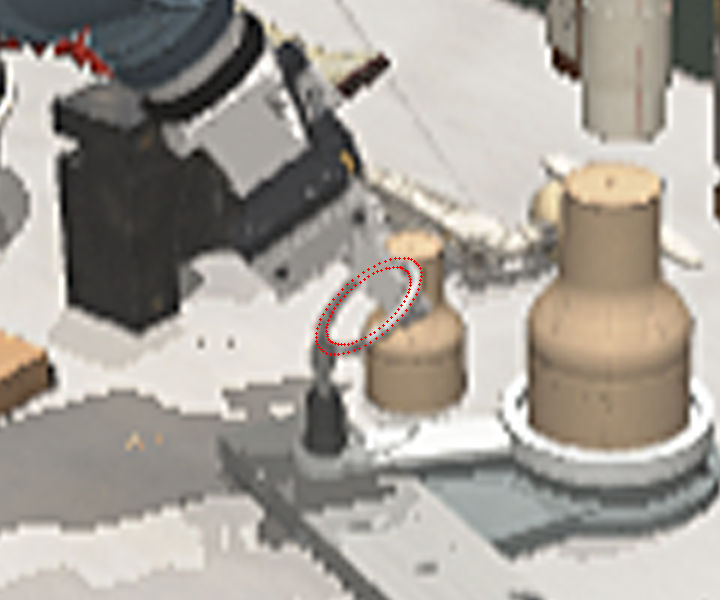

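Request:
arm_command --fingers '[255,255,255,255,255]' --travel '[[0.003,0,0.004],[0.006,0,0.008],[0.009,0,0.012],[0.0115,0,0.0164],[0.0115,0,0.0164]]' --turn '[[0,0,0],[0,0,0],[0,0,0],[0,0,0],[0,0,0]]'

```text
time: 8.62
eef_pos: [0.558, 0.0011, 0.1138]
orientation: [0.255, 0.92, -0.078, 0.287]
ft_force: [-5.6, 4.9, -6.5]
finger_gap: 0.0006
```

```bash
python3 - <<'E'
from h import *
c=viewer.camera("wrist"); ov(c,.349,"pics/w8o.png",lift=.007)
heading()
E
```

```text
pos th 0.3508 r 0.1098 ori th 0.3465 lean 34.65 z 0.114 F [-6.9  5.5 -6.6] t 8.6667
```

View pics/w8o.png

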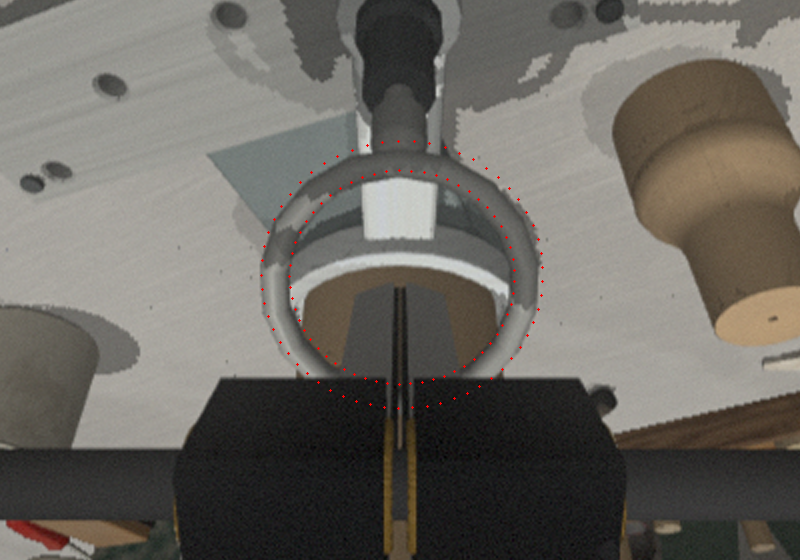

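Request:
arm_command --fingers '[255,255,255,255,255]' --travel '[[0.004,0,0.006],[0.008,0,0.012],[0.013,0,0.018],[0.017,0,0.0246],[0.017,0,0.0246]]' --turn '[[0,0,0],[0,0,0],[0,0,0],[0,0,0],[0,0,0]]'

```text
time: 9.08
eef_pos: [0.56, 0.0009, 0.1039]
orientation: [0.254, 0.919, -0.078, 0.29]
ft_force: [-2.8, 1.7, -4.5]
finger_gap: 0.0005
```

```bash
python3 - <<'E'
from h import *
heading()
c=viewer.camera("wrist"); ov(c,.349,"pics/w9o.png",lift=.0)
c=viewer.camera("scene"); ov(c,.349,"pics/s9o.png",lift=.0,sc=6,w2=60,h2=50)
p,Rt=target(.349,.03,.010); delta(p,Rt)
E
```

```text
pos th 0.3585 r 0.108 ori th 0.3429 lean 34.9 z 0.1039 F [-2.8  1.7 -4.5] t 9.0833
t 9.18 pos [0.5599 0.0006 0.104 ] F [-3.4  2.1 -4.6] gap 0.001
dist mm 8.2 deg 0.2 travel [ 0.0197 -0.002   0.0054] turn [ 0.0019 -0.0013 -0.0008]
```

View pics/w9o.png

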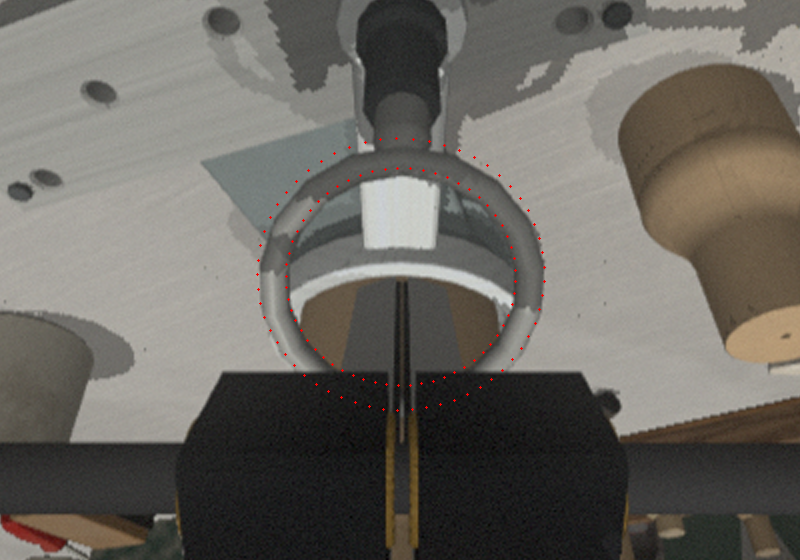

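View pics/s9o.png

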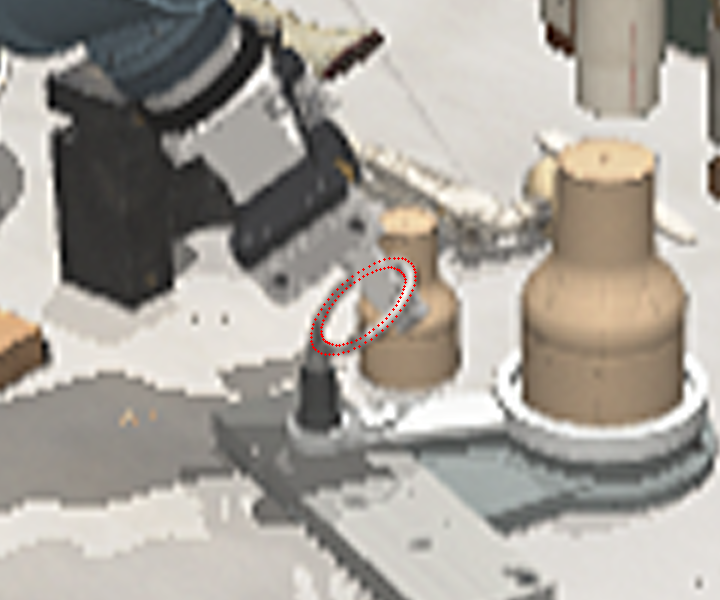

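Request:
arm_command --fingers '[255,255,255,255]' --travel '[[0.008,-0.001,0.001],[0.016,-0.002,0.002],[0.023,-0.002,0.003],[0.023,-0.002,0.003]]' --turn '[[0,0,0],[0,0,0],[0,0,0],[0,0,0]]'

```text
time: 9.52
eef_pos: [0.5537, 0.003, 0.0981]
orientation: [0.254, 0.919, -0.079, 0.29]
ft_force: [-0.3, 0.5, 0.7]
finger_gap: 0.0005
```

```bash
python3 - <<'E'
from h import *
heading()
c=viewer.camera("wrist"); ov(c,.349,"pics/w10o.png",lift=.0)
p,Rt=target(.349,.03,.006); delta(p,Rt)
p,Rt=target(.349,-.06,.004); delta(p,Rt)
E
```

```text
pos th 0.3456 r 0.1145 ori th 0.3455 lean 34.95 z 0.0981 F [-0.3  0.5  0.7] t 9.5167
t 9.57 pos [0.5537 0.0029 0.0981] F [-0.4 -0.1  0.2] gap 0.0005
dist mm 3.4 deg 0.1 travel [0.0079 0.0011 0.0025] turn [ 0.0012 -0.0007 -0.0002]
t 9.57 pos [0.5537 0.0029 0.0981] F [-0.4 -0.1  0.2] gap 0.0005
dist mm 89.1 deg 0.1 travel [ 0.0132  0.0015 -0.2225] turn [ 0.0012 -0.0007 -0.0002]
```

View pics/w10o.png

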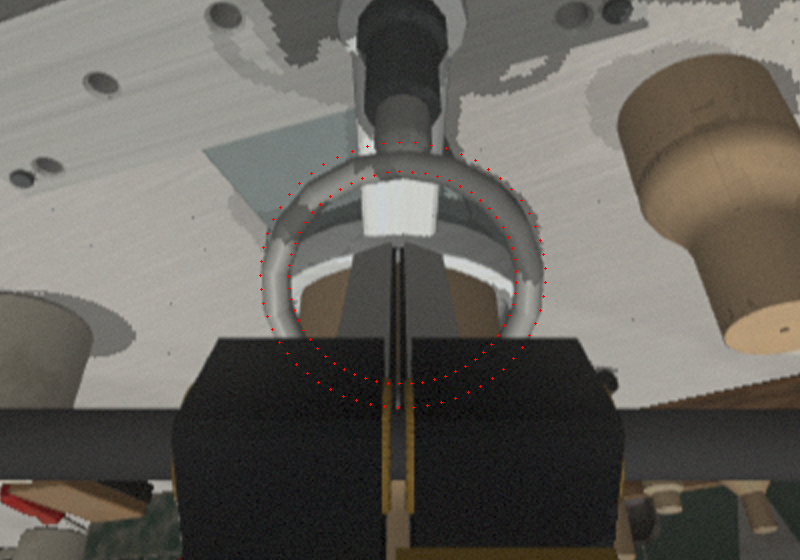

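Request:
arm_command --fingers '[255,255,255,255,255]' --travel '[[0.008,0.001,0],[0.01,0.001,-0.04],[0.01,0.001,-0.1],[0.01,0.001,-0.18],[0.01,0.001,-0.26]]' --turn '[[0,0,0],[0,0,0],[0,0,0],[0,0,0],[0,0,0]]'

```text
time: 9.98
eef_pos: [0.4984, 0.0356, 0.1807]
orientation: [0.254, 0.92, -0.079, 0.288]
ft_force: [0.5, -0.1, 0.3]
finger_gap: 0.0004
```

Request:
arm_command --fingers '[255,255,255]' --travel '[[0,0,-0.08],[0,0,-0.15],[0,0,-0.15]]' --turn '[[0,0,0],[0,0,0],[0,0,0]]'

```text
time: 10.23
eef_pos: [0.4713, 0.0544, 0.2359]
orientation: [0.254, 0.918, -0.077, 0.294]
ft_force: [0.4, -0.6, 1.0]
finger_gap: 0.0001
```

```bash
python3 - <<'E'
from h import *
heading()
c=viewer.camera("wrist"); ov(c,.349,"pics/w11o.png",lift=.0,sc=3,w2=130,h2=95)
c=viewer.camera("scene"); ov(c,.349,"pics/s11o.png",lift=.0,sc=6,w2=60,h2=50); cv2.imwrite("pics/s11.png",c["pixels"])
for n in ["ring","sand_core","mould_half","mug"]:
    for r in models.find_in(n,c)[:2]: print(n,round(r["score"],2),w(c,r["point"]).round(3))
E
```

```text
pos th 0.3556 r 0.2115 ori th 0.3364 lean 35.37 z 0.2359 F [ 0.4 -0.6  1. ] t 10.2333
ring 0.42 [0.528 0.017 0.108]
sand_core 0.9 [ 0.632 -0.08   0.111]
sand_core 0.81 [0.621 0.079 0.043]
mould_half 0.63 [0.587 0.283 0.074]
mug 0.96 [ 0.601 -0.309  0.053]
```

View pics/w11o.png

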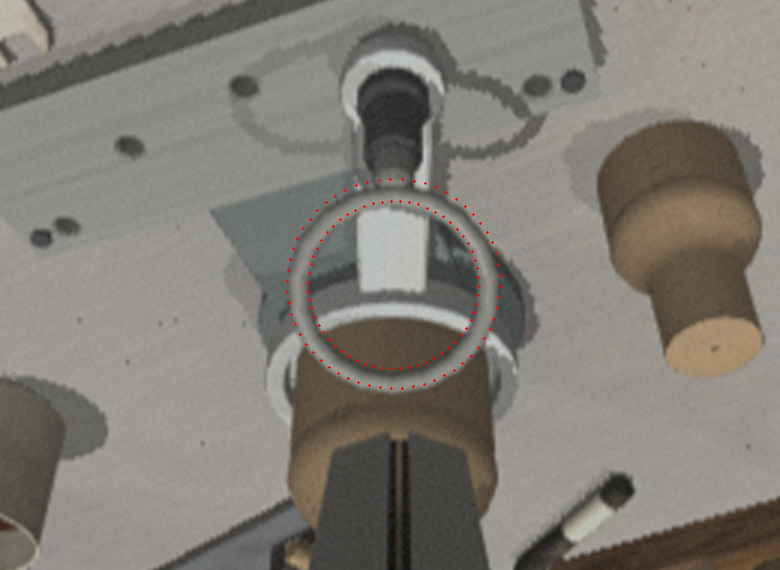

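View pics/s11o.png

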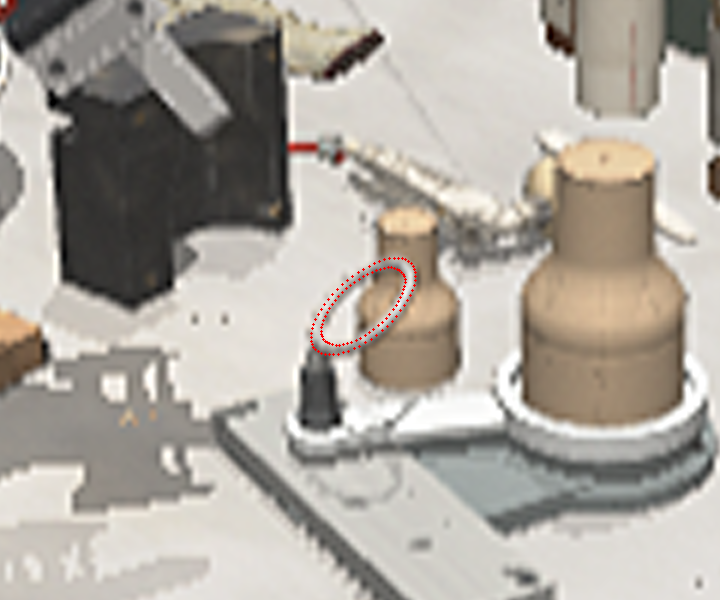

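View pics/s11.png

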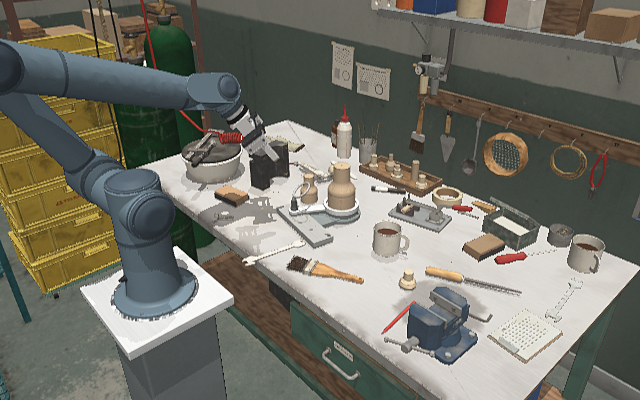

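```bash
python3 - <<'E'
from h import *
import pickle
def an(c,th):
    P,ax,ey,rz,_=frame(th); q=cloud(c).reshape(-1,3)-P
    a,b,d=q@ax,q@ey,q@rz; r=np.hypot(b,d)
    m=(abs(a)<.015)&(r>.024)&(r<.039)&(d>-.024); 
    A=np.column_stack([b[m],d[m],np.ones(m.sum())]); s=np.linalg.lstsq(A,b[m]**2+d[m]**2,rcond=None)[0]
    print(m.sum(),"along axis",np.median(a[m]).round(4),"circle centre y,z",(s[:2]/2).round(4))
an(pickle.load(open("scene.pkl","rb")),0); an(pickle.load(open("top.pkl","rb")),0)
an(pickle.load(open("s7.pkl","rb")),.349)
for n in ["scene","top"]: 
    c=viewer.camera(n); an(c,.349)
    a=pickle.load(open(n+".pkl","rb"))
    cv2.imwrite(f"pics/{n}12.png",c["pixels"])
heading()
E
```

```text
87 along axis -0.0008 circle centre y,z [-0.0023 -0.0004]
105 along axis -0.001 circle centre y,z [0.0003 0.0009]
70 along axis -0.0114 circle centre y,z [-0.0017  0.0041]
80 along axis -0.0003 circle centre y,z [-0.0019 -0.    ]
101 along axis -0.0022 circle centre y,z [0.0004 0.0013]
pos th 0.3438 r 0.2121 ori th 0.3508 lean 34.69 z 0.2278 F [ 0.1 -0.2 -0.4] t 10.6333
```

View pics/top12.png

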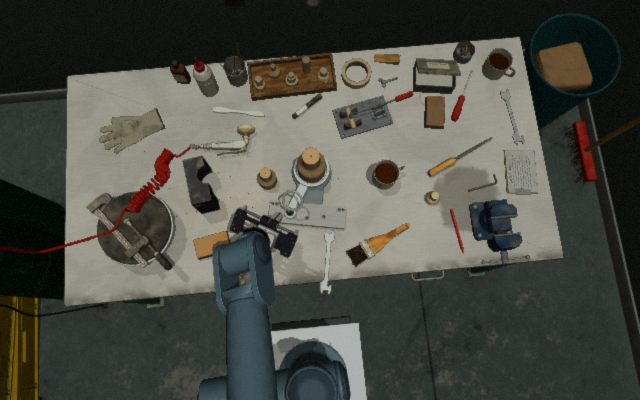

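Ring height and angle match the home state at the next hole on the mould-half side. The rest of the scene is unchanged and the gripper is clear.

```bash
python3 -c "
from h import *
print(manip.hand_in())"
```

```text
the job is handed in; nothing more can be done
None
```

The arm is swung exactly one hole (+0.349 rad) towards the black mould half on the left, and the pin is back down in that hole. I have handed the job in.

I put the closed fingers through the pull ring and lifted the pin about 15 mm, at about 8 N vertical. I then swung the arm about the turntable axis, lowered the pin and withdrew the fingers along the ring's axis.

**Pin home:** In the scene camera, the ring at the new hole sits within 1 mm of its original home height and position. The top camera agrees, but reads 1.2 mm differently along the ring's axis. When the pin was lifted, the scene camera read about 11 mm along that axis. The pull on the fingers lasted well below plate height, so the pin had dropped into the hole and was not resting on the plate.

**Scene:** The pictures show the core still upright in its seat. I saw no other thing moved. The mould half's network position differed by about 9–11 mm between shots, but the gripper partly hid it in the later one and the top view shows it unmoved.

**Forces and time:** The force readings at the end of each move stayed under about 12 N. The last reading, with the gripper clear, was near zero, and the job took about 10.6 s of robot time. No check failed.

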